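Unlock the parts carton and fold its flaps back

ROBOT

A 7-joint arm with a two-finger parallel gripper is mounted at the origin on a cart in front of the work surface, level with it; the furniture and walls round the work are solid. World frame = base frame: x ahead of the robot, y to its left, z up, the work surface at z = 0. Lengths are in m, angles in degrees, forces in N, time in s.
With the tool pointing down it reaches from about 0.425 to 0.875 m from the base axis. Payload 4.7 kg.
Tool frame: the origin (TCP) lies at the very end of the fingers, on their centre line; the grasp point (between the pads) lies 19 mm behind it; z points along the fingers, y is the line along which they close (so a half turn about z gives the same grasp; the last joint's range is limited). The gripper opens to 87 mm and grips with 3 to 60 N. Pads are 19 mm wide; open, the fingers measure 117 mm over their backs; the gripper's body (75 mm by 190 mm) begins 51 mm behind the grasp point.
Start: joints at [75.12, 18.392, -4.016, 83.108, 1.295, 78.541, -3.26], TCP at [0.176, -0.626, 0.223] pointing down, gripper open.
Joint ranges: [-163.93, 163.93], [-17.29, 119.83], [-79.2, 71.16], [3.27, 140.29], [-89.18, 269.18], [5.43, 117.66], [-154.24, 154.24]. Speed limits (degrees/s): [147.25, 147.25, 180, 180, 180, 180, 180].

INTERFACE

Orientations are given as [roll, pitch, yaw] about the fixed x, y, z axes, in that order (R = Rz(yaw) Ry(pitch) Rx(roll)).
In Python, from cell import telemetry, cams, env gives the robot as it stands.
- The arm moves only by the tool arm_command, never from a script. Its argument "series" is text: rows parted by semicolons, each of 5 numbers parted by spaces: the shift along the tool's x, y, z in mm, then the turn about the tool's z in rad, then the closure in counts, from 0 (fully open) to 255 (shut). A call has 1 to 20 rows; each row shifts and turns the commanded pose from where the row before left it, along the tool's axes as they then stand; what a row does not reach is not made up. A row lasts 1/12 s, in which the tool goes at most 41.7 mm and 7.16 degrees, less where a joint would pass 70% of its speed; a pose out of reach is approached as far as the arm can. A call is refused whole if a number of a shift passes 41.7 or a number of a turn 0.125, either way. A call with a gripper value outside its range is refused whole. The fingers move at their own pace and stop on an object; "squeeze" is the grip in N (left out, the last holds). Time passes only in rows, so rows that do not move let the fingers close. It gives the time, the measured TCP pose, the force, the opening and the grip force at its end, in the units of the state.
- telemetry.get_obs(): the state, without advancing time (a new reading comes with each control period).
- cams.read_camera(name): name is "scene" or "top" or "wrist"; returns the picture (420x560x3 uint8, blue, green, red); there is no depth.
- cams.calibration(name): a dict with "K" (3x3 intrinsics, pixels), "origin" and "rotation" of the camera in the world; the wrist camera has in their place "hand_eye" (4x4, takes a point from camera to tool coordinates, whose origin is the TCP and whose axes are the flange's). Camera axes: x right, y down, z forward; pixel columns grow to the right and rows downward; lengths in m; the calibration is good to about 2 mm. A picture is of the moment at which its call begins: read the wrist's pose just before it. calibration takes no time and is no camera call.
- env.sign_off(): hands the job in; it is judged then, once.
The state is a dict: "time_s": time; "qpos": joint angles; "joint_velocities": joint speeds; "effort": joint torques, N m; "tool_pos": TCP position; "tool_rot": TCP orientation; "force": force on the tool from outside, world axes, zero at the start; "wrist_torque": the same for the moment, N m; "grip_width": finger opening in m; "grasp_force": force on a finger pad.
Only numpy, scipy, OpenCV 4.12 (cv2) and the standard library are available. Lean on these libraries where they do the work, as an engineer would, in place of code of your own. Each camera call takes 0.05 s, during which the arm holds its last target. There are 200 camera calls.

TASK

Open the parts carton so that what is inside lies open to view: slide the lock bar along its track to the open end, lift it off and put it in the blue tray, then fold both flaps right back until they lean well outwards past upright. Leave the contents and everything else on the bench where they are.

Things in the scene. Friction and masses are not known exactly. Their poses are not given: they have to be found in the camera images.
- carton: brown carton fixed to the bench, 130 (its x) x 160 (its y) x 80 mm high to the rim, walls and floor 5 mm; origin at the centre of its underside on the bench, z up. Two flaps close its top. An aluminium T-track is fixed along its front (-x side), parallel to its y, outer face at x = -105 mm, from y = -85 to +130 mm
- track_lip_end (a point): point on the T-track's centre line (carton x = -88 mm), on the channel's floor (z = 54 mm), where its lips end, carton y = +76 mm. Channel 28 mm wide inside; lips with undersides at z = 62.5, tops at 68.5 mm leave a 14 mm slot and run from here to the closed end at y = -79 mm; towards +y the track is open above
- track_stop (a point): centre line and floor of the T-track at the face of the black stop at its open end, carton x = -88, y = +124, z = 54 mm. With the lock bar's foot against it (bar origin at carton y = +106 mm; +96 is enough) the foot is clear of the lips and the bar lifts straight up
- lock_bar: loose lock bar, 0.1 to 0.17 kg, its foot captive in the track, sliding freely with 2 mm play. Origin under the foot's centre; axes start parallel to the carton's. Steel foot 24 (x) x 36 (y) x 6 mm; stem; black plate z = 33 to 39 mm, x = -10 to +50, y = -45 to +45, 2 mm above the flaps' front corners so neither can rise; yellow grip block 18 (x) x 24 (y), z = 39 to 75 mm
- bar_grip (a point): point inside the yellow grip block of the lock bar, 62 mm above the underside of its foot, 23 mm above the plate
- flap_left (a joint): angle of the flap on the carton's +y side: 0 closed (level), pi/2 upright, greatest 2.3 rad leaning outwards. Flap 130 (along the hinge) x 77 x 5 mm thick, 60 g; hinge line parallel to the carton's x at carton y = +80, z = 80 mm. A stiff crease (about 0.05 N m): it stays where it is left
- flap_right (a joint): the same for the flap on the -y side: hinge line at carton y = -80, z = 80 mm
- tab_left (a point): grip point in the red pull tab standing square on the left flap's upper face: tab 14 (along the hinge) x 8 x 34 mm high; the point lies at carton x = +10 mm, 60 mm from the hinge line towards the free edge, 22 mm above the flap's upper face, 12 mm below the tab's top
- tab_right (a point): the same on the right flap
- tray: shallow blue tray fixed to the bench, 160 (x) x 120 (y) x 30 mm high, walls and floor 4 mm; origin at the centre of its underside. It stands on the robot's left or right
- dark_bolt: dark hex bolt 22 x 68 x 20 mm, loose on the carton's floor (contents); origin under its centre
- stud_box: small blue box 60 x 85 x 60 mm high, loose in the carton (contents); origin under its centre
- mug: mug 84 x 113 x 95 mm high, loose bystander; origin under its centre. It stands on the side away from the tray
- tape: yellow tape measure 36 x 82 x 66 mm high, loose, just left of the carton; origin under its centre
- seal_box: yellow box 70 x 100 x 45 mm high, loose, just right of the carton; origin under its centre
- bolt: bright steel hex bolt 25 x 85 x 23 mm, loose, lying by the carton's front right corner; origin under its centre
- spanner: spanner 36 x 220 x 7 mm, loose, lying behind the carton; origin under its centre
- spray: white spray can with a green cap, 66 mm across, 204 mm high, loose, standing behind the carton to the left; origin under its centre
- black_spray: white spray can with a black cap, 66 mm across, 204 mm high, loose, standing at the back left; origin under its centre

How it is judged:
By the outcome, as a careful person would: the job done as asked, in the order asked, and still so for the second after the job is handed in, with the robot touching nothing.
It also fails if it takes over 72 s, if anything falls off the work surface, if the arm or the gripper's body presses on something with over 40 N, if the wrist force passes 120 N, or if a joint passes its speed limit or range.

## Working session

There is one attempt and no reset: what is moved stays moved. The work goes in short steps, Python scripts to look and compute and a tool call to move; the robot and the scene stay as the last step left them, time stands still between calls to the robot, and variables do not carry over. Pictures are saved under pics/ and viewed, at most 10 in all, crops included, and the job is handed in when it is done.

Besides the shell and the picture viewer there is one more tool, called after "Emit:" as name(argument=value, ...) on one line, values as JSON. arm_command: Moves the arm, as the interface text tells. Its arguments: {"type":"object","properties":{"series":{"type":"string"},"squeeze":{"type":"number"}},"required":["series"]}

```bash
ls; mkdir -p pics; python3 - <<'E'
from cell import telemetry,cams,env
import cv2,numpy as np
o=telemetry.get_obs();print(o)
for n in("scene","top"):
    cv2.imwrite(f"pics/{n}0.png",cams.read_camera(n))
    c=cams.calibration(n);print(n,{k:np.round(v,4).tolist() for k,v in c.items() if k in("K","origin","rotation")})
print(cams.calibration("wrist"))
E
```

```text
pics
{'time_s': 0.0, 'qpos': array([75.12011887, 18.44043024, -4.01450553, 83.17296742,  1.29701446,
       78.54054288, -3.25969368]), 'joint_velocities': array([ 0.17733157,  0.11877692,  0.09266973,  0.09550268, -0.0878373 ,
        0.04394943,  0.0119829 ]), 'effort': array([ 1.17017862e-03, -4.91285348e+01, -4.03574500e-01, -3.12524235e+01,
       -6.42375438e-02,  4.35809931e-02,  1.84777609e-04]), 'tool_pos': array([ 0.17553967, -0.62529056,  0.2214628 ]), 'tool_rot': array([-1.79891407e+02,  7.92306236e-03,  1.56893303e+01]), 'force': array([ 0.59793772, -0.41434833,  0.91519234]), 'wrist_torque': array([-0.0065434 , -0.04077807,  0.01209158]), 'grasp_force': 0.0, 'grip_width': 0.08721301055660471}
scene {'K': [[383.7266, 0.0, 281.0185], [0.0, 383.7266, 207.6075], [0.0, 0.0, 1.0]], 'origin': [-0.13, 0.8688, 0.7982], 'rotation': [-122.0433, -1.3079, -137.7167]}
top {'K': [[446.1726, 0.0, 282.8024], [0.0, 446.1726, 205.4554], [0.0, 0.0, 1.0]], 'origin': [0.4382, 0.0581, 1.2982], 'rotation': [-173.7458, 0.271, -88.9632]}
{'K': array([[345.2142931 ,   0.        , 280.63270833],
       [  0.        , 345.2142931 , 207.22184231],
       [  0.        ,   0.        ,   1.        ]]), 'hand_eye': array([[ 1.27539709e-05, -9.64330715e-01, -2.64700345e-01,
         7.21238851e-02],
       [ 9.99999999e-01,  1.95389385e-06,  4.10644384e-05,
        -5.40090984e-04],
       [-3.90825029e-05, -2.64700345e-01,  9.64330714e-01,
        -1.63224240e-01],
       [ 0.00000000e+00,  0.00000000e+00,  0.00000000e+00,
         1.00000000e+00]])}
```

View pics/scene0.png

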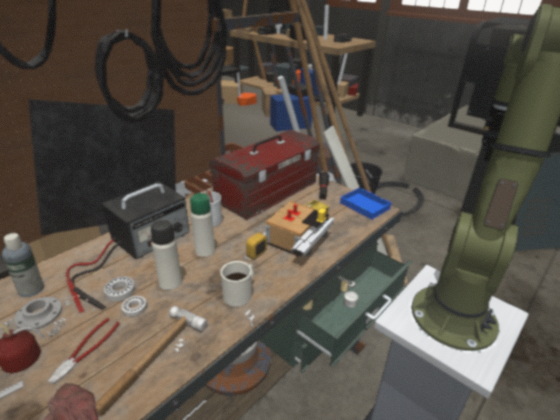

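View pics/top0.png

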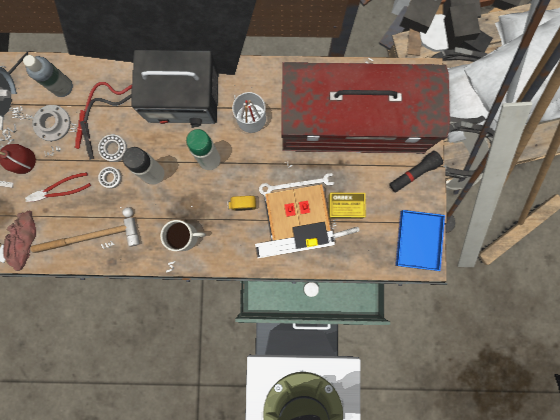

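Top view: the carton is at about px (298,212) with its track below it (257,250)-(335,238). The lock bar is at (311,238), red tabs at (290,209) and (305,207), tray at (420,240), mug at (180,236). I'll enlarge this for corner pixels.

```bash
python3 - <<'E'
import cv2
im=cv2.imread("pics/top0.png")
a=im[168:270,220:350];a=cv2.resize(a,None,fx=6,fy=5.8,interpolation=cv2.INTER_CUBIC)[:600]
for x in range(0,130,10):cv2.putText(a,str(220+x),(x*6,8),0,.3,(255,255,255));cv2.line(a,(x*6,10),(x*6,600),(255,255,255) if 0 else (200,0,200),1) if x%20==0 else 0
for y in range(2,102,10):cv2.putText(a,str(168+y),(0,int(y*5.8)),0,.35,(255,255,255)); (cv2.line(a,(20,int(y*5.8)),(780,int(y*5.8)),(200,0,200),1) if (y-2)%20==0 else 0)
cv2.imwrite("pics/c1.png",a)
E
```

```text
(no output)
```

View pics/c1.png

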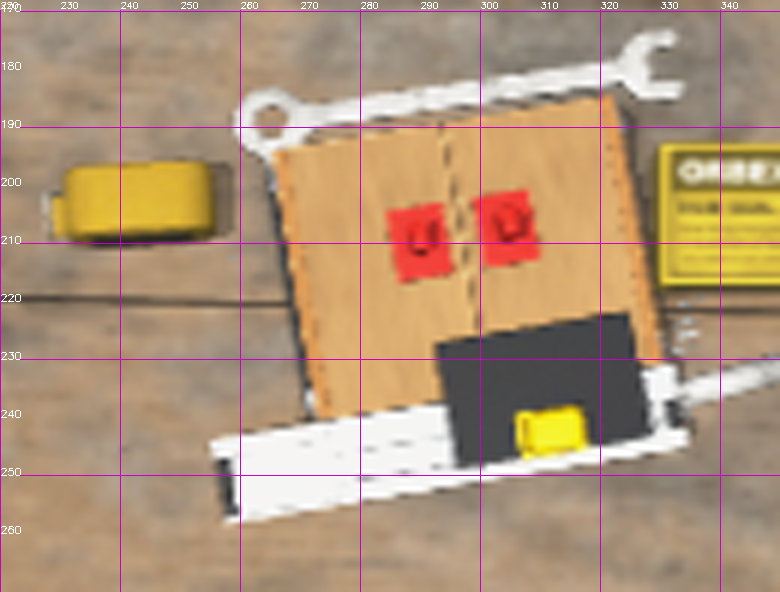

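The crop shows the flaps' corners at (266,194), (322,185) and (273,240), and the track corners at (259,258), (255,244) and (335,244). The grip top is at (312,242.5). I'll fit the carton pose to these, and measure the tray.

```bash
cat > h.py <<'E'
import numpy as np,cv2
from scipy.spatial.transform import Rotation as R
from scipy.optimize import least_squares
from cell import telemetry,cams,env
def cam(n,o=None):
    c=cams.calibration(n);K=np.array(c["K"])
    if n=="wrist":
        H=np.array(c["hand_eye"]);Rt=R.from_euler("xyz",o["tool_rot"],degrees=True).as_matrix()
        return K,Rt@H[:3,:3],o["tool_pos"]+Rt@H[:3,3]
    r=np.array(c["rotation"])
    return K,(R.from_euler("xyz",r,degrees=True).as_matrix() if r.ndim==1 else r),np.array(c["origin"])
def proj(C,P):
    K,Rm,t=C;p=(np.atleast_2d(P)-t)@Rm@K.T;return p[:,:2]/p[:,2:]
def ray(C,uv,z):
    K,Rm,t=C;d=Rm@np.linalg.solve(K,[*uv,1]);return t+d*(z-t[2])/d[2]
def place(q,P):  # q=x,y,yaw
    return np.atleast_2d(P)@R.from_euler("z",q[2]).as_matrix().T+[q[0],q[1],0]
def fit(C,P,uv,q0):
    return least_squares(lambda q:(proj(C,place(q,P))-uv).ravel(),q0,loss="soft_l1")
E
python3 - <<'E'
from h import *
C=cam("top")
P=np.array([[65,80,83],[65,-80,83],[-65,80,83],[-105,130,68],[-71,130,68],[-105,-85,68]])/1e3
uv=np.array([[265.8,194.2],[321.7,184.7],[273,240.1],[258.7,258],[255.3,243.9],[334.7,243.9]])
s=fit(C,P,uv,[.5,0,.1]);q=s.x;print(q,np.degrees(q[2]));print(s.fun.reshape(-1,2).round(2))
g=ray(C,[312,242.5],.129)
inv=lambda p:R.from_euler("z",-q[2]).as_matrix()@(p-[q[0],q[1],0])
print("grip top",g,inv(g)*1e3)
for u in [[292.5,227],[325,221.8],[296.2,249],[329.2,243]]:print(inv(ray(C,u,.093))*1e3)
print("tabs",[inv(ray(C,u,.119))*1e3 for u in [(290,208.5),(305.3,206.3)]])
im=cv2.imread("pics/top0.png").astype(int);m=((im[...,0]>150)&(im[...,2]<60)).astype(np.uint8);m[:, :380]=0
r=cv2.minAreaRect(np.argwhere(m)[:,::-1].astype(np.float32));print(r)
print("tray",[ray(C,p,.03).round(4) for p in cv2.boxPoints(r)],ray(C,r[0],.03))
for n,k in(("wall",[75,0,0]),):pass
E
```

```text
[0.55483058 0.02457267 0.18995715] 10.883742717168978
[[-0.67 -0.74]
 [ 0.71 -1.13]
 [ 0.1   0.08]
 [-0.98 -0.09]
 [ 0.38  1.73]
 [ 0.23  0.53]]
grip top [ 0.47023678 -0.01207866  0.129     ] [-89.99254316 -20.01932659 129.        ]
[-39.31805426  22.14757685  93.        ]
[-40.51355344 -66.90458804  93.        ]
[-99.30618007  22.6081565   93.        ]
[-98.67079715 -67.679314    93.        ]
tabs [array([  8.76753864,  20.87201933, 119.        ]), array([  7.58382948, -20.19768187, 119.        ])]
((420.9653625488281, 239.84652709960938), (42.48808670043945, 56.418609619140625), 5.710593223571777)
tray [array([ 0.4119, -0.2579,  0.03  ]), array([ 0.571 , -0.2754,  0.03  ]), array([ 0.561 , -0.3956,  0.03  ]), array([ 0.4023, -0.3764,  0.03  ])] [ 0.48598176 -0.32630382  0.03      ]
```

Fit residuals are about 1 px and the bar dimensions come out right: plate 60×90, bar at carton y ≈ -22. The tray is at (0.486,-0.326) and its size matches too. Next I turn the wrist, then travel to above the grip block.

Emit:
arm_command(series="0 0 0 -0.125 0;0 0 0 -0.125 0;0 0 0 -0.125 0;0 0 0 -0.125 0;0 0 0 -0.125 0;0 0 0 -0.125 0;0 0 0 -0.125 0;0 0 0 -0.125 0;0 0 0 -0.125 0;0 0 0 -0.125 0;0 0 0 -0.125 0;0 0 0 -0.112 0;0 0 0 0 0")

```text
time_s: 1.18
tool_pos: [0.1755, -0.6255, 0.2219]
tool_rot: [-180.0, -0.1, 101.0]
force: [-1.1, -0.4, -0.4]
grip_width: 0.0871
grasp_force: 0.0
```

Emit:
arm_command(series="27 20 0 0 0;27 20 0 0 0;27 20 0 0 0;27 20 0 0 0;27 20 0 0 0;27 20 0 0 0;27 20 0 0 0;27 20 0 0 0;27 20 0 0 0;27 20 0 0 0;27 20 0 0 0;27 20 0 0 0;27 20 0 0 0;27 20 0 0 0;27 20 0 0 0;27 20 0 0 0;27 20 0 0 0;27 20 0 0 0;27 20 0 0 0;27 20 0 0 0")

```text
time_s: 2.85
tool_pos: [0.4668, -0.0184, 0.2227]
tool_rot: [180.0, 0.1, 100.7]
force: [-0.7, -0.5, -0.3]
grip_width: 0.0869
grasp_force: 0.0
```

Emit:
arm_command(series="0 0 0 0 0;0 0 0 0 0;0 0 0 0 0")

```text
time_s: 3.1
tool_pos: [0.4662, -0.0206, 0.2223]
tool_rot: [-180.0, 0.0, 100.8]
force: [-0.7, -0.9, -0.5]
grip_width: 0.0875
grasp_force: 0.0
```

```bash
python3 - <<'E'
from h import *
o=telemetry.get_obs();print({k:np.round(v,4).tolist() for k,v in o.items() if k in("time_s","tool_pos","tool_rot","qpos","force")})
im=cams.read_camera("wrist");cv2.imwrite("pics/w1.png",im)
np.savez("w1.npz",p=o["tool_pos"],r=o["tool_rot"])
q=[.5548,.0246,.19]
C=cam("wrist",o)
P=np.array([[-88,-22,129],[65,80,85],[65,-80,85],[-65,80,85],[-105,130,68],[-105,-85,68],[10,20,119],[10,-20,119]])/1e3
print(proj(C,place(q,P)).round(1))
E
```

```text
{'time_s': 3.1, 'qpos': [55.8702, -3.7043, -53.7169, 106.421, -3.0548, 75.8353, 13.7345], 'tool_pos': [0.4662, -0.0206, 0.2223], 'tool_rot': [-179.9529, 0.0133, 100.7736], 'force': [-0.7327, -0.9361, -0.4735]}
[[290.9 203.2]
 [478.6  67.6]
 [453.  251.1]
 [318.5  68. ]
 [269.3   5.5]
 [271.6 249.4]
 [419.3 146.4]
 [414.  197.4]]
```

View pics/w1.png

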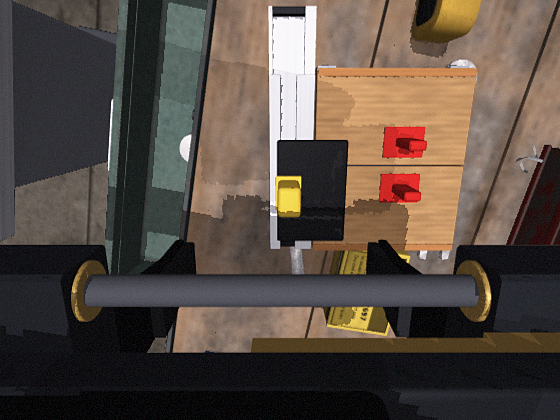

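The wrist view shows the flaps' corners at (476,68), (316,68) and (455,249). The track end is at (269,6), and the black plate spans (278,140) to (345,240). Predictions agree to about 2 px; I'll refine with these.

```bash
python3 - <<'E'
from h import *
d=np.load("w1.npz");C=cam("wrist",dict(tool_pos=d["p"],tool_rot=d["r"]))
P=np.array([[65,80,85],[-65,80,85],[65,-80,85],[-105,130,68],[-105,-85,68]])/1e3
s=fit(C,P,np.array([[476,68],[316.5,68],[455,249],[269,6],[270.5,249]]),[.555,.0246,.19]);q=s.x;print(q,s.fun.reshape(-1,2).round(1))
inv=lambda p:R.from_euler("z",-q[2]).as_matrix()@(p-[q[0],q[1],0])
for u in [[278,140],[348,141],[345,240],[277,241]]:print((inv(ray(C,u,.093))*1e3).round(1))
im=cv2.imread("pics/w1.png").astype(int);m=(im[...,2]>150)&(im[...,1]>130)&(im[...,0]<90)
ys,xs=np.where(m[165:225,265:315]);print("yellow",xs.min()+265,xs.max()+265,ys.min()+165,ys.max()+165)
E
```

```text
[0.55390484 0.02469349 0.1943012 ] [[ 1.2 -1.1]
 [ 0.5  0. ]
 [-2.5  1.6]
 [-1.5 -0.2]
 [ 0.6  0.5]]
[-97.1  23.2  93. ]
[-38.7  22.   93. ]
[-37.4 -65.9  93. ]
[-98.7 -66.5  93. ]
yellow 276 300 176 212
```

Emit:
arm_command(series="5.5 7 0 0 0;0 0 20 0 0;0 0 25 0 0;0 0 25 0 0;0 0 25 0 0;0 0 20 0 0;0 0 8 0 0;0 0 0 0 0;0 0 0 0 255;0 0 0 0 255;0 0 0 0 255;0 0 0 0 255;0 0 0 0 255;0 0 0 0 255;0 0 0 0 255;0 0 0 0 255;0 0 0 0 255;0 0 0 0 255;0 0 0 0 255;0 0 0 0 255", squeeze=25)

```text
time_s: 4.82
tool_pos: [0.4723, -0.0133, 0.0994]
tool_rot: [-180.0, -0.0, 100.9]
force: [-0.9, 0.1, -0.4]
grip_width: 0.0179
grasp_force: 24.9
```

Emit:
arm_command(series="4 0 0 0 255;8 0 0 0 255;8 0 0 0 255;8 0 0 0 255;8 0 0 0 255;8 0 0 0 255;8 0 0 0 255;8 0 0 0 255;8 0 0 0 255;8 0 0 0 255;8 0 0 0 255;8 0 0 0 255;8 0 0 0 255;8 0 0 0 255;8 0 0 0 255;4 0 0 0 255;0 0 0 0 255;0 0 0 0 255")

```text
time_s: 6.32
tool_pos: [0.4497, 0.1046, 0.0995]
tool_rot: [-180.0, 0.0, 100.9]
force: [-0.8, 0.8, -1.6]
grip_width: 0.0173
grasp_force: 24.9
```

Emit:
arm_command(series="3 0 0 0 255;3 0 0 0 255;2 0 0 0 255;0 0 0 0 255;0 0 0 0 255")

```text
time_s: 6.73
tool_pos: [0.4482, 0.1125, 0.0995]
tool_rot: [-180.0, 0.0, 100.9]
force: [-0.6, 0.4, -1.0]
grip_width: 0.0179
grasp_force: 24.9
```

Emit:
arm_command(series="0 0 -4 0 255;0 0 -8 0 255;0 0 -10 0 255;0 0 0 0 255;0 0 0 0 255")

```text
time_s: 7.15
tool_pos: [0.4491, 0.1123, 0.1226]
tool_rot: [179.9, 0.1, 100.9]
force: [0.3, 0.4, -0.9]
grip_width: 0.0182
grasp_force: 24.9
```

```bash
python3 - <<'E'
from h import *
o=telemetry.get_obs()
a=cams.read_camera("scene")[170:270,240:400];b=cams.read_camera("wrist")
cv2.imwrite("pics/l1.png",np.hstack([cv2.resize(a,(480,300)),cv2.resize(b,(320,300))]))
E
```

```text
(no output)
```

View pics/l1.png

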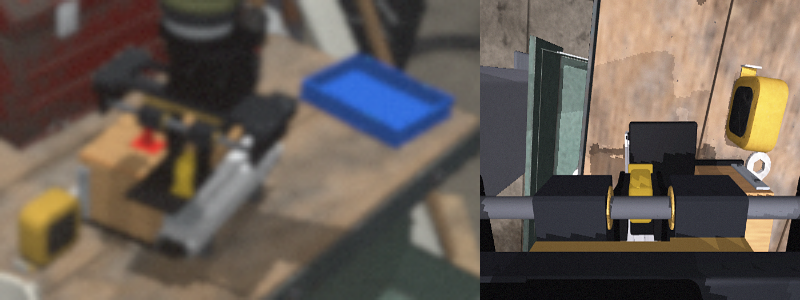

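The scene and wrist views show the bar held and out of the open end of the track, with the tray free. Next: lift, turn, carry.

Emit:
arm_command(series="0 0 -20 0 255;0 0 -25 0 255;0 0 -25 0 255;0 0 -15 0.1 255;0 0 0 0.1 255;0 0 0 0.1 255;0 0 0 0 255")

```text
time_s: 7.83
tool_pos: [0.4481, 0.1124, 0.2065]
tool_rot: [180.0, 0.0, 83.6]
force: [-0.1, -0.1, -0.6]
grip_width: 0.0178
grasp_force: 24.9
```

Emit:
arm_command(series="-12 2 0 0 255;-24 3.5 0 0 255;-25 4 0 0 255;-25 4 0 0 255;-25 4 0 0 255;-25 4 0 0 255;-25 4 0 0 255;-25 4 0 0 255;-25 4 0 0 255;-25 4 0 0 255;-25 4 0 0 255;-25 4 0 0 255;-25 4 0 0 255;-25 4 0 0 255;-25 4 0 0 255;-25 4 0 0 255;-25 3.5 0 0 255;-20 0 0 0 255;0 0 0 0 255;0 0 0 0 255")

```text
time_s: 9.5
tool_pos: [0.4647, -0.324, 0.2055]
tool_rot: [-179.9, -0.1, 83.6]
force: [0.3, 1.4, -1.6]
grip_width: 0.0177
grasp_force: 24.9
```

```bash
python3 - <<'E'
from h import *
o=telemetry.get_obs()
a=cams.read_camera("top")[190:290,350:510];b=cams.read_camera("wrist")
cv2.imwrite("pics/l2.png",np.hstack([cv2.resize(a,(480,300)),cv2.resize(b,(320,300))]))
yaw=np.radians(o["tool_rot"][2]);d=np.array([.466,-.324])-o["tool_pos"][:2];c,s=np.cos(yaw),np.sin(yaw)
print(o["tool_pos"],o["tool_rot"],"tool dx,dy",d@[c,s],d@[s,-c])
E
```

```text
[ 0.46465617 -0.32402563  0.20554503] [-1.79922864e+02 -9.96431548e-02  8.36470381e+01] tool dx,dy 0.00017416872943171408 0.0013327398658494738
```

View pics/l2.png

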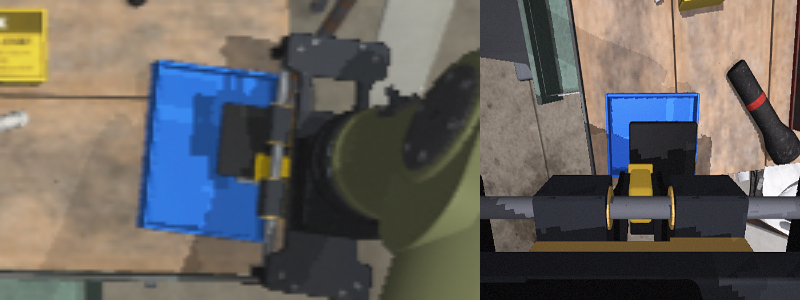

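Over the tray, parallel to it. I lower the bar and release it.

Emit:
arm_command(series="0 1 15 0 255;0 0 25 0 255;0 0 25 0 255;0 0 25 0 255;0 0 25 0 255;0 0 20 0 255;0 0 10 0 255;0 0 5 0 255;0 0 3 0 255;0 0 2 0 255;0 0 0 0 255;0 0 0 0 255")

```text
time_s: 10.6
tool_pos: [0.4672, -0.3236, 0.0526]
tool_rot: [179.9, 0.1, 83.7]
force: [0.9, 0.3, -1.1]
grip_width: 0.0175
grasp_force: 24.9
```

Emit:
arm_command(series="0 0 2 0 255;0 0 1 0 255;0 0 0 0 255;0 0 0 0 255;0 0 0 0 150;0 0 0 0 100;0 0 0 0 100;0 0 0 0 100;0 0 0 0 100;0 0 -8 0 100;0 0 -15 0 100;0 0 -25 0 0;0 0 -30 0 0;0 0 -30 0 0;0 0 -30 0 0;0 0 0 0 0;0 0 0 0 0")

```text
time_s: 12.02
tool_pos: [0.4677, -0.3238, 0.1891]
tool_rot: [179.8, 0.2, 83.7]
force: [-0.6, 0.8, -1.6]
grip_width: 0.0833
grasp_force: 0.0
```

```bash
python3 - <<'E'
from h import *
o=telemetry.get_obs()
a=cams.read_camera("top")[170:290,220:460];b=cams.read_camera("wrist")
cv2.imwrite("pics/l3.png",np.hstack([cv2.resize(a,(480,300)),cv2.resize(b,(320,300))]))
print(o["tool_pos"],o["tool_rot"],o["grip_width"])
E
```

```text
[ 0.46774284 -0.32383894  0.18911915] [1.79786712e+02 1.66389048e-01 8.36984055e+01] 0.08328339007582344
```

View pics/l3.png

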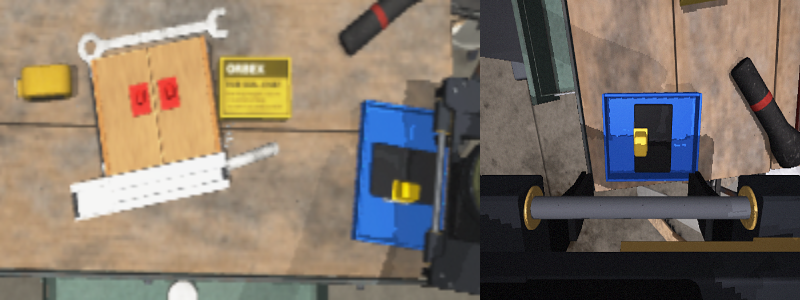

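The bar lies well inside the tray. Next, the right tab: turn back, go above it, check the position.

Emit:
arm_command(series="0 0 0 -0.1 0;0 0 0 -0.1 0;0 0 0 -0.1 0;11 6 0 0 0;22 12 0 0 0;22 12 0 0 0;22 12 0 0 0;22 12 0 0 0;22 12 0 0 0;22 12 0 0 0;22 12 0 0 0;22 12 0 0 0;22 12 0 0 0;22 12 0 0 0;22 12 0 0 0;22 12 0 0 0;22 11 0 0 0;9 0 0 0 0")

```text
time_s: 13.62
tool_pos: [0.5665, 0.0136, 0.1857]
tool_rot: [-180.0, -0.2, 101.1]
force: [-0.4, 0.9, 0.3]
grip_width: 0.0867
grasp_force: 0.0
```

Emit:
arm_command(series="0 0 0 0 0;0 0 0 0 0;0 0 0 0 0")

```text
time_s: 13.87
tool_pos: [0.5663, 0.0058, 0.186]
tool_rot: [-179.9, 0.1, 100.7]
force: [0.8, -0.0, 0.2]
grip_width: 0.0867
grasp_force: 0.0
```

```bash
python3 - <<'E'
from h import *
o=telemetry.get_obs();print(o["time_s"],o["tool_pos"],o["tool_rot"])
b=cams.read_camera("wrist");cv2.imwrite("pics/w2.png",b)
C=cam("wrist",o)
P=np.array([[10,20,119],[10,-20,119],[65,80,85],[-65,80,85]])/1e3
print(proj(C,place([.554,.0246,.192],P)).round(1))
m=((b[...,2]>100)&(b[...,1]<60)&(b[...,0]<60)).astype(np.uint8)
n,l,st,c=cv2.connectedComponentsWithStats(m)
print([s.tolist() for s in st[1:] if s[4]>50])
yaw=np.radians(o["tool_rot"][2]);d=np.array([.5676,.0069])-o["tool_pos"][:2];k,s=np.cos(yaw),np.sin(yaw)
print("tool dx,dy",d@[k,s],d@[s,-k])
E
```

```text
13.8667 [0.56629288 0.00584212 0.18598884] [-1.79922990e+02  6.43977564e-02  1.00728154e+02]
[[283.  162.1]
 [283.2 219.3]
 [359.4  71.4]
 [178.   72.4]]
[[260, 138, 45, 35, 1442], [260, 191, 44, 21, 709]]
tool dx,dy 0.0007960680498305214 0.0014811962759089948
```

View pics/w2.png

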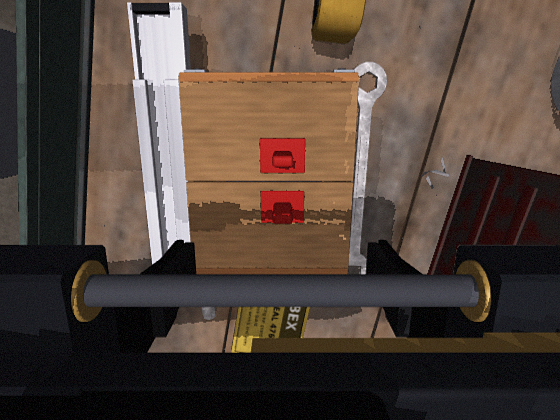

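The left tab top is at (283,160) against the predicted (283,162), and the corners are within 1-2 px, so I grasp the right tab.

Emit:
arm_command(series="1 1.5 15 0 0;0 0 25 0 0;0 0 25 0 0;0 0 20 0 0;0 0 9 0 0;0 0 0 0 0;0 0 0 0 255;0 0 0 0 255;0 0 0 0 255;0 0 0 0 255;0 0 0 0 255;0 0 0 0 255;0 0 0 0 255;0 0 0 0 255;0 0 0 0 255;0 0 0 0 255;0 0 0 0 255;0 0 0 0 255", squeeze=8)

```text
time_s: 15.42
tool_pos: [0.5675, 0.0089, 0.0924]
tool_rot: [-179.9, 0.0, 100.9]
force: [-8.5, -1.3, 3.8]
grip_width: 0.0151
grasp_force: 5.0
```

Emit:
arm_command(series="0 -1 0 0 255;0 0 0 0 255;0 0 0 0 255;0 0 0 0 255")

```text
time_s: 15.75
tool_pos: [0.5668, 0.0087, 0.0924]
tool_rot: [-180.0, 0.0, 100.9]
force: [-1.4, -0.6, 1.3]
grip_width: 0.0142
grasp_force: 8.0
```

```bash
python3 - <<'E'
import numpy as np
from h import telemetry
# right flap: tcp path in tool x (=carton +y), tool z(down); grip pt 60 from hinge, 31 above
o=telemetry.get_obs();h=o["tool_pos"][2]+.019-.080
r=np.hypot(60,h*1e3);a=np.arctan2(h*1e3,60);print(h)
t=np.radians(np.arange(0,106,5.5)[:20]);y=r*np.cos(t+a);z=r*np.sin(t+a)
print(np.degrees(t[-1]),'; '.join(f"{dy:.1f} 0 {-dz:.1f} 0 255" for dy,dz in zip(np.diff(y),np.diff(z))))
E
```

```text
0.031421142068914554
104.5 -3.3 0 -5.6 0 255; -3.8 0 -5.3 0 255; -4.3 0 -4.9 0 255; -4.7 0 -4.4 0 255; -5.1 0 -4.0 0 255; -5.5 0 -3.5 0 255; -5.8 0 -2.9 0 255; -6.1 0 -2.3 0 255; -6.3 0 -1.7 0 255; -6.4 0 -1.1 0 255; -6.5 0 -0.5 0 255; -6.5 0 0.1 0 255; -6.5 0 0.7 0 255; -6.4 0 1.3 0 255; -6.2 0 1.9 0 255; -6.0 0 2.5 0 255; -5.7 0 3.1 0 255; -5.4 0 3.6 0 255; -5.0 0 4.1 0 255
```

Emit:
arm_command(series="-3.3 0 -5.6 0 255;-3.8 0 -5.3 0 255;-4.3 0 -4.9 0 255;-4.7 0 -4.4 0 255;-5.1 0 -4 0 255;-5.5 0 -3.5 0 255;0 0 0 0 255")

```text
time_s: 16.33
tool_pos: [0.572, -0.0181, 0.1217]
tool_rot: [-180.0, -0.0, 100.8]
force: [-4.5, 2.1, 4.3]
grip_width: 0.0136
grasp_force: 8.0
```

Emit:
arm_command(series="-5.8 0 -2.9 0 255;-6.1 0 -2.3 0 255;-6.3 0 -1.7 0 255;-6.4 0 -1.1 0 255;-6.5 0 -0.5 0 255;-6.5 0 0.1 0 255;-6.5 0 0.7 0 255;-6.4 0 1.3 0 255;-6.2 0 1.9 0 255;-6 0 2.5 0 255;-5.7 0 3.1 0 255;-5.4 0 3.6 0 255;-5 0 4.1 0 255;0 0 0 0 255;0 0 0 0 255")

```text
time_s: 17.58
tool_pos: [0.5868, -0.0965, 0.1108]
tool_rot: [-179.9, 0.1, 100.8]
force: [-4.7, -3.4, 0.9]
grip_width: 0.0137
grasp_force: 8.0
```

Still holding the tab (14 mm). I release it, go outward and up, and take a measurement from the top view.

Emit:
arm_command(series="0 0 0 0 150;0 0 0 0 100;0 0 0 0 100;0 0 0 0 100;-6 0 0 0 100;-10 0 0 0 100;-4 0 -10 0 100;0 0 -25 0 100;0 0 -30 0 100;0 0 -20 0 100;0 0 0 0 100;0 0 0 0 100")

```text
time_s: 18.58
tool_pos: [0.5919, -0.1154, 0.1984]
tool_rot: [179.8, 0.1, 100.8]
force: [-0.9, 0.5, -0.4]
grip_width: 0.0527
grasp_force: 0.0
```

```bash
python3 - <<'E'
from h import *
o=telemetry.get_obs();yaw=np.radians(o["tool_rot"][2]);c,s=np.cos(yaw),np.sin(yaw);print(o["tool_pos"],o["tool_rot"],o["grip_width"])
def to(cx,cy):
    d=place([.554,.0246,.192],[[cx,cy,0]])[0,:2]-o["tool_pos"][:2];return (1e3*d@[c,s]).round(1),(1e3*d@[s,-c]).round(1)
print("tab_left",to(.0095,.020),"inner right",to(.0095,-.055))
E
```

```text
[ 0.59188429 -0.11537041  0.19837571] [1.79830971e+02 1.05219406e-01 1.00821716e+02] 0.052704119414581176
tab_left (np.float64(164.6), np.float64(-1.5)) inner right (np.float64(89.6), np.float64(-1.3))
```

Emit:
arm_command(series="12 -2.5 0 0 100;20 0 0 0 100;24 0 0 0 100;24 0 0 0 100;24 0 0 0 100;24 0 0 0 100;20 0 0 0 100;12 0 0 0 100;4.5 0 0 0 100;0 0 0 0 100;0 0 15 0 100;0 0 25 0 100;0 0 25 0 100;0 0 22 0 100;0 0 14 0 100;0 0 5 0 100;0 0 0 0 100;0 0 0 0 100")

```text
time_s: 20.08
tool_pos: [0.558, 0.0462, 0.0911]
tool_rot: [180.0, 0.0, 100.8]
force: [-0.0, 0.1, 0.4]
grip_width: 0.0528
grasp_force: 0.0
```

Emit:
arm_command(series="0 0 0 0 255;0 0 0 0 255;0 0 0 0 255;0 0 0 0 255;0 0 0 0 255;0 0 0 0 255;0 0 0 0 255;0 0 0 0 255;0 0 0 0 255;0 0 0 0 255")

```text
time_s: 20.92
tool_pos: [0.5595, 0.0472, 0.0911]
tool_rot: [179.7, -0.0, 100.9]
force: [5.3, 1.4, -1.9]
grip_width: 0.0139
grasp_force: 8.0
```

Emit:
arm_command(series="0 0.7 0 0 255;3.3 0 -5.6 0 255;3.8 0 -5.3 0 255;4.3 0 -4.9 0 255;4.7 0 -4.4 0 255;5.1 0 -4 0 255;5.5 0 -3.5 0 255;0 0 0 0 255")

```text
time_s: 21.58
tool_pos: [0.5548, 0.072, 0.1199]
tool_rot: [179.8, 0.2, 100.9]
force: [3.5, -2.8, 6.1]
grip_width: 0.0137
grasp_force: 8.0
```

Emit:
arm_command(series="5.8 0 -2.9 0 255;6.1 0 -2.3 0 255;6.3 0 -1.7 0 255;6.4 0 -1.1 0 255;6.5 0 -0.5 0 255;6.5 0 0.1 0 255;6.5 0 0.7 0 255;6.4 0 1.3 0 255;6.2 0 1.9 0 255;6 0 2.5 0 255;5.7 0 3.1 0 255;5.4 0 3.6 0 255;5 0 4.1 0 255;0 0 0 0 255;0 0 0 0 255")

```text
time_s: 22.83
tool_pos: [0.5396, 0.1516, 0.1093]
tool_rot: [179.8, -0.1, 100.9]
force: [8.0, 2.1, -1.1]
grip_width: 0.0135
grasp_force: 8.0
```

Emit:
arm_command(series="0 0 0 0 150;0 0 0 0 100;0 0 0 0 100;0 0 0 0 100;6 0 0 0 100;10 0 0 0 100;4 0 -10 0 100;0 0 -25 0 100;0 0 -30 0 100;0 0 -20 0 100;0 0 0 0 255;0 0 0 0 255")

```text
time_s: 23.83
tool_pos: [0.5347, 0.1713, 0.1961]
tool_rot: [179.8, 0.0, 101.0]
force: [-0.5, -0.3, -1.4]
grip_width: 0.0458
grasp_force: 0.0
```

```bash
python3 - <<'E'
from h import *
o=telemetry.get_obs();yaw=np.radians(o["tool_rot"][2]);c,s=np.cos(yaw),np.sin(yaw);print(o["tool_pos"],o["tool_rot"],o["grip_width"])
def to(cx,cy):
    d=place([.554,.0246,.192],[[cx,cy,0]])[0,:2]-o["tool_pos"][:2];return (1e3*d@[c,s]).round(1),(1e3*d@[s,-c]).round(1)
print("inner left",to(.0,.055))
b=cams.read_camera("top")[150:270,220:380];w=cams.read_camera("wrist")
cv2.imwrite("pics/f1.png",np.hstack([cv2.resize(b,(400,300)),cv2.resize(w,(400,300))]))
E
```

```text
[0.53472043 0.17125524 0.19609373] [1.79837295e+02 1.55389344e-02 1.00952745e+02] 0.04576579359711011
inner left (np.float64(-92.6), np.float64(-9.0))
```

View pics/f1.png

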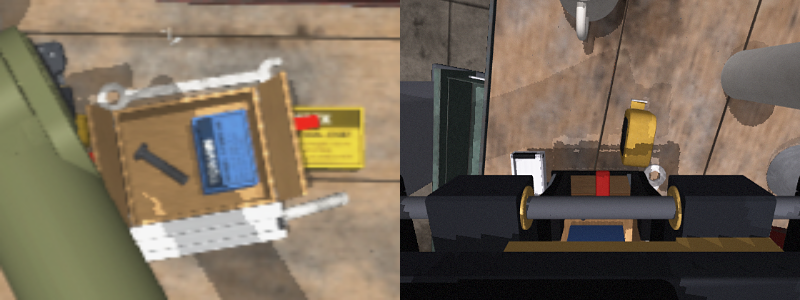

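The carton is open, with the bolt and blue box undisturbed and both flaps a little past upright. Now I push each flap further out from the inside with closed fingers.

Emit:
arm_command(series="-12 -4 0 0 255;-20 -5 0 0 255;-20 0 0 0 255;-20 0 0 0 255;-15 0 0 0 255;-5.5 0 0 0 255;0 0 0 0 255;0 0 15 0 255;0 0 25 0 255;0 0 20 0 255;0 0 12 0 255;0 0 4 0 255;0 0 0 0 255")

```text
time_s: 25.02
tool_pos: [0.542, 0.0785, 0.1174]
tool_rot: [-179.9, -0.1, 101.0]
force: [-0.4, -0.6, 0.9]
grip_width: 0.0007
grasp_force: 0.0
```

Emit:
arm_command(series="5 0 0 0 255;5 0 0 0 255;5 0 0 0 255;5 0 0 0 255;5 0 0 0 255;5 0 0 0 255;4 0 0 0 255;4 0 0 0 255;3 0 0 0 255;3 0 0 0 255;2 0 0 0 255;0 0 0 0 255;0 0 0 0 255")

```text
time_s: 26.1
tool_pos: [0.5342, 0.123, 0.1184]
tool_rot: [180.0, -0.0, 100.9]
force: [-0.2, -0.3, 0.3]
grip_width: 0.0006
grasp_force: 0.0
```

```bash
python3 - <<'E'
from h import *
o=telemetry.get_obs();p=R.from_euler("z",-.192).as_matrix()@(o["tool_pos"]-[.554,.0246,0]);print(p*1e3,o["force"],o["tool_rot"])
E
```

```text
[ -0.70578085 100.39194168 118.35490382] [-0.22402408 -0.32167938  0.30562758] [ 1.79997822e+02 -2.32871565e-02  1.00904792e+02]
```

Emit:
arm_command(series="2 0 0 0 255;0 0 0 0 255;-6 0 0 0 255;-10 0 0 0 255;-10 0 0 0 255;-16 0 0 0 255;-20 0 0 0 255;-20 0 0 0 255;-20 0 0 0 255;-20 0 0 0 255;-16 0 0 0 255;-10 0 0 0 255;-8 0 0 0 255;0 0 0 0 255;0 0 0 0 255")

```text
time_s: 27.35
tool_pos: [0.5632, -0.0284, 0.1183]
tool_rot: [-180.0, -0.0, 100.9]
force: [-1.2, 0.5, -0.4]
grip_width: 0.0005
grasp_force: 0.0
```

Emit:
arm_command(series="-5 0 0 0 255;-5 0 0 0 255;-5 0 0 0 255;-5 0 0 0 255;-5 0 0 0 255;-5 0 0 0 255;-5 0 0 0 255;-5 0 0 0 255;-5 0 0 0 255;-2 0 0 0 255;0 0 0 0 255")

```text
time_s: 28.27
tool_pos: [0.5723, -0.0759, 0.1183]
tool_rot: [-180.0, 0.0, 100.8]
force: [0.5, -0.8, 0.5]
grip_width: 0.0004
grasp_force: 0.0
```

```bash
python3 - <<'E'
from h import *
o=telemetry.get_obs();p=R.from_euler("z",-.192).as_matrix()@(o["tool_pos"]-[.554,.0246,0]);print(p*1e3,o["force"])
E
```

```text
[  -1.19260418 -102.16130754  118.30593962] [ 0.52159342 -0.7625737   0.53504215]
```

Emit:
arm_command(series="10 0 0 0 255;15 0 0 0 255;15 0 0 0 255;0 0 -20 0 255;0 0 -30 0 255;0 0 -30 0 255;0 0 -30 0 255;0 0 -20 0 255;-15 0 0 0 255;-30 0 0 0 255;-30 0 0 0 255;-30 0 0 0 255;-30 0 0 0 255;-30 0 0 0 255;-30 0 0 0 255;-30 0 0 0 255;-15 0 0 0 255;0 0 0 0 255;0 0 0 0 255")

```text
time_s: 29.85
tool_pos: [0.6099, -0.2699, 0.2474]
tool_rot: [-180.0, -0.1, 100.9]
force: [0.4, 0.7, -0.3]
grip_width: 0.0003
grasp_force: 0.0
```

```bash
python3 - <<'E'
from h import *
q=[.554,.0246,.192];t=cams.read_camera("top");s=cams.read_camera("scene")
for n in("top","scene"):
  for sg in(1,-1):
    for th in(105,120,127,131):
      a=np.radians(th);y=sg*(80-77*np.cos(a));z=80+77*np.sin(a)
      print(n,sg,th,proj(cam(n),place(q,np.array([[65,y,z],[-65,y,z]])/1e3)).round(1).tolist())
cv2.imwrite("pics/f2.png",np.hstack([cv2.resize(t[160:270,210:360],(450,330),interpolation=2),cv2.resize(s[180:270,240:340],(350,330),interpolation=2)]))
E
```

```text
top 1 105 [[256.3, 191.4], [264.7, 241.0]]
top 1 120 [[249.4, 193.1], [257.8, 242.4]]
top 1 127 [[246.6, 193.9], [254.9, 242.9]]
top 1 131 [[245.2, 194.3], [253.4, 243.3]]
top -1 105 [[332.2, 178.2], [341.6, 227.5]]
top -1 120 [[338.9, 177.5], [348.3, 226.4]]
top -1 127 [[341.6, 177.3], [351.0, 226.0]]
top -1 131 [[343.0, 177.2], [352.3, 225.8]]
scene 1 105 [[262.0, 206.5], [297.8, 219.0]]
scene 1 120 [[258.8, 211.2], [294.7, 224.0]]
scene 1 127 [[257.4, 213.7], [293.3, 226.7]]
scene 1 131 [[256.6, 215.2], [292.6, 228.3]]
scene -1 105 [[293.3, 181.7], [326.4, 191.7]]
scene -1 120 [[295.8, 181.5], [328.6, 191.4]]
scene -1 127 [[296.8, 182.0], [329.4, 191.8]]
scene -1 131 [[297.3, 182.3], [329.8, 192.2]]
```

View pics/f2.png

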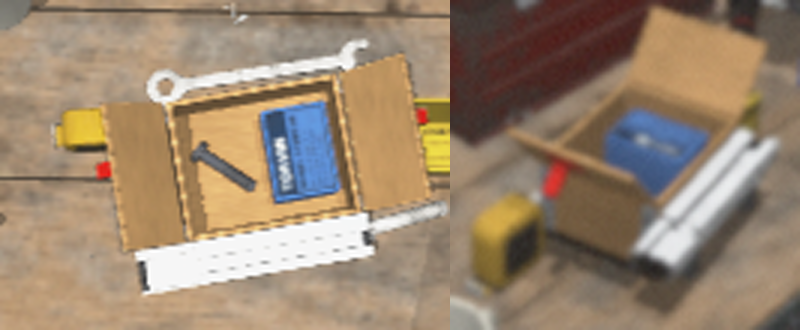

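Both flap edges match about 127–131° (left at (245,195)–(251,243), right at (345,179)–(353,227)). The contents and neighbours are unmoved and the arm is clear, so I hand in.

```bash
python3 -c "
from cell import env
print(env.sign_off())"
```

```text
the job is handed in; nothing more can be done
None
```

The job is handed in at about 30 s of the 72 s allowed: the lock bar lies in the blue tray, both flaps are folded back to about 128°, and the contents and neighbouring items looked unmoved in the last picture; the sign-off returned no verdict.

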